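Fit the coarse index wheel to the carver's index head

TASK

Set the index head up for twelve divisions: slide the coarse index wheel (the one with twelve large notches) boss upward onto the splined spindle, turned so that its one wide groove meets the spindle's one wide spline, until it sits fully home on the shoulder. Then swing the pawl in until its nose is fully home in the notch facing it, and let go. Leave the fine wheel where it lies.

Things in the scene. Friction and masses are not known exactly. Their poses are not given: they have to be found in the camera images.
- coarse_wheel_center (a point): Centre of the loose steel coarse wheel, half-way up its 28 mm, boss up: flange 62 mm wide, 10 mm thick, 12 rim notches (6 mm deep, 9 mm wide at the mouth); above it a boss 44 mm wide, 18 mm high, with two flats 40 mm apart facing +y and -y: grip it there from above, closing along y. z up; -x to the wide groove, a punched dot and the middle of a notch. 0.2 to 0.4 kg.
- coarse_wheel_groove (a point): Middle of the floor of the coarse wheel's wide groove, half-way up, 17 mm from its axis (towards the wheel's -x). The bore runs right through: lands 13 mm from the axis, five straight grooves 72 degrees apart with flat floors 17 mm from the axis; the wide one is 15 mm wide, the other four 7 mm.
- fine_wheel_center (a point): Centre of the fine wheel, loose: same size, boss, bore and axes as the coarse wheel, but 24 small notches 3 mm deep. Not wanted; leave it alone.
- spindle_seat (a point): Spindle axis, at the round shoulder (49 mm wide) where the wheel's underside must rest, 40 mm above the worktop, on a heavy fixed grey index head (base 112 x 132 mm). z up; -x to the wide spline and the pawl. The spindle does not turn (brake on). Seated, the wheel has 1 mm of play all round, axes parallel to these, centre 14 mm above this point. Only the pawl's knob also reaches 35 mm above it.
- wide_spline (a point): On the outer face of the spindle's wide spline, 16 mm from the axis (towards the head's -x), 17 mm above the shoulder, where its taper starts. Five splines 72 degrees apart reach 16 mm out and 22 mm up from the shoulder, the last 5 mm tapered 1.5 mm a side: one 13 mm wide, four 5 mm. Core radius 12 mm, 35 mm tall, top 6 mm coned to radius 8.5 mm. Turned wrongly, a wheel stops on the spline tops.
- pawl_knob (a point): On the axis of the pawl's handle knob, an upright black cylinder 14 mm in diameter, 64 mm above the worktop: its top is 11 mm above this point, its straight part ends 8 mm below, the lever's top is 14.5 mm below. It stands on the end of the flat dark steel lever, 95 mm from the pivot.
- pawl_pivot (a point): On the pawl's upright pivot axis, as high as the knob's middle; 45 mm to -x and 50 mm to +y of the spindle axis in the head's axes. The lever runs from here to the knob; half-way along it is the tapered nose that enters the notch.
- pawl (a joint): Swing of the pawl about its upright pivot, rad, 0 to 0.8. 0: fully in, nose 4 mm deep in the seated wheel's notch at -x, knob straight to the head's -y of the pivot. It grows as the knob swings away to the head's -x (clockwise from above). Starts between 0.4 and 0.7; under 1 N at the knob moves it; it stays where it is left.
Not all that is in view belongs to the job. Leave any yellow look-alike of the part that bears coarse_wheel_center alone.

How it is judged:
On the way, in this order (a step that is already met when the one before it is completed fails the run):
1. the coarse wheel is fully home on the spindle's shoulder, its wide groove on the wide spline, with the pawl still out (z of coarse_wheel_center in the frame of spindle_seat below 0.0165 m and horizontal distance between coarse_wheel_center and spindle_seat below 0.003 m and angle between the x axis of coarse_wheel_center and the x axis of spindle_seat, either way round below 0.12 rad and angle between coarse_wheel_center's own z axis and vertical below 0.08 rad and value of joint pawl above 0.2 rad), for 0.2 s.
2. the pawl is swung in, its nose in the notch (value of joint pawl below 0.05 rad), for 0.2 s.
At the end, for the whole second after the job is handed in: The coarse wheel, boss up, rests on the shoulder within 2.5 mm of fully home, within 3 mm of the spindle axis, level within 0.08 rad and turned within 0.12 rad of the spindle's axes (wide groove on wide spline); the pawl is in its notch, its joint below 0.05 rad (z of coarse_wheel_center in the frame of spindle_seat below 0.0165 m and horizontal distance between coarse_wheel_center and spindle_seat below 0.003 m and angle between the x axis of coarse_wheel_center and the x axis of spindle_seat, either way round below 0.12 rad and angle between coarse_wheel_center's own z axis and vertical below 0.08 rad and value of joint pawl below 0.05 rad); the robot touches nothing.
It fails at once if the fine wheel is moved by more than 30 mm (distance of fine_wheel_center from where it was at the start of the episode above 0.03 m).
It also fails if it takes over 56 s, if anything falls off the work surface, if the arm or the gripper's body presses on something with over 40 N, if the wrist force passes 120 N, or if a joint passes its speed limit or range.

ROBOT

A 6-joint arm with a two-finger parallel gripper is mounted at the origin on a cart in front of the work surface, level with it; the furniture and walls round the work are solid. World frame = base frame: x ahead of the robot, y to its left, z up, the work surface at z = 0. Lengths are in m, angles in rad, forces in N, time in s.
With the tool pointing down it reaches from about 0.425 to 0.95 m from the base axis. Payload 3.5 kg.
Tool frame: the origin (TCP) lies midway between the tips of the shut fingers; the grasp point (between the pads) lies 19 mm behind it; z points along the fingers, y is the line along which they close (so a half turn about z gives the same grasp; the last joint's range is limited). The gripper opens to 85 mm and grips with 20 to 120 N. Pads are 22 mm wide; open, the fingers measure 114 mm over their backs; the gripper's body (76 mm by 85 mm) begins 54 mm behind the grasp point. The pads swing forward as they close: fully open they stand 13 mm farther back than shut.
Start: joints at [-1.402, 0.286, 1.577, -0, 1.279, -0.15], TCP at [0.212, -0.641, 0.231] pointing down, gripper open.
Joint ranges: [-2.77, 2.77], [-0.9, 2.22], [0.21, 2.48], [-1.53, 4.67], [0.24, 2.81], [-2.84, 2.84]. Speed limits (rad/s): [2.79, 2.79, 3.14, 3.14, 3.14, 3.14].

INTERFACE

Orientations are given as a unit quaternion [x, y, z, w].
In Python, from plant import get_state, read_camera, ctrl gives the robot as it stands.
- The arm moves only by the shell command python3 -m crank 'ROWS' [FORCE]. ROWS is JSON, a list of rows, each a list of 3 entries, a list of its own where there are three numbers: the shift along the tool's x, y, z in mm, then the turn about the tool's z in degrees, then the closure in counts, from 0 (fully open) to 255 (shut). In form: [[[tx, ty, tz], yaw, claw], ...]. A call has 1 to 10 rows; each row is the pose to reach, as a shift and turn from the pose commanded when the call began, along the tool's axes at that moment; what a row does not reach only later rows make up. A row lasts 1/10 s, in which the tool goes at most 50 mm and 8.59 degrees, less where a joint would pass 70% of its speed; a pose out of reach is approached as far as the arm can. A call with a gripper value outside its range is refused whole. The fingers move at their own pace and stop on an object; FORCE is the grip in N (left out, the last holds). Time passes only in rows, so rows that repeat a pose let the fingers close. It gives the time, the measured TCP pose, the force, the opening and the grip force at its end, in the units of the state.
- get_state(): the state, without advancing time (a new reading comes with each control period).
- read_camera(name): name is "scene" or "top" or "wrist"; returns a dict with "frame" (420x560x3 uint8, blue, green, red), "range_z" (420x560 float32, m along the optical axis (not along the pixel's ray), 0 where there is no reading), "vfov" (degrees; the focal length in pixels is half the picture's height over the tangent of half this angle, whatever the lens; pixels are square), "cx", "cy" (the principal point, pixels), "origin" and "orientation" of the camera in the world. Camera axes: x right, y down, z forward; pixel columns grow to the right and rows downward; lengths in m; the calibration is good to about 2 mm. A picture is of the moment at which its call begins.
- ctrl.sign_off(): hands the job in; it is judged then, once.
The state is a dict: "time": time; "qpos": joint angles; "dq": joint speeds; "joint_efforts": joint torques, N m; "eef_pos": TCP position; "tcp_rot": TCP orientation; "contact_force": force on the tool from outside, world axes, zero at the start; "wrist_torque": the same for the moment, N m; "opening": opening from 0.0 (shut) to 1.0 (fully open); "finger_force": force on a finger pad.
Only numpy, scipy, OpenCV 4.12 (cv2) and the standard library are available. Lean on these libraries where they do the work, as an engineer would, in place of code of your own. Each camera call takes 0.05 s, during which the arm holds its last target. There are 200 camera calls.

## Working session

There is one attempt and no reset: what is moved stays moved. The work goes in short steps, Python scripts to look and compute and a shell command to move; the robot and the scene stay as the last step left them, time stands still between calls to the robot, and variables do not carry over. Pictures are saved under pics/ and viewed, at most 10 in all, crops included, and the job is handed in when it is done.

```bash
ls; mkdir -p pics; cat > h.py <<'E'
import numpy as np, cv2
from scipy.spatial.transform import Rotation as R
from plant import get_state, read_camera, ctrl
def cam(n):
    c=read_camera(n); f=210/np.tan(np.radians(c['vfov'])/2)
    v,u=np.mgrid[0:420,0:560]
    d=np.stack([(u-c['cx'])/f,(v-c['cy'])/f,np.ones(u.shape)],-1)
    M=R.from_quat(c['orientation']).as_matrix(); o=np.array(c['origin'])
    c['W']=o+(d*c['range_z'][...,None])@M.T
    c['ray']=lambda u,v,z:(lambda r:o+r*(z-o[2])/r[2])(M@np.array([(u-c['cx'])/f,(v-c['cy'])/f,1]))
    return c
E
python3 - <<'E'
from h import *
s=get_state(); print(s)
for n in ('top','scene'):
    c=cam(n); print(n,c['origin'],c['orientation'],c['vfov'],c['cx'],c['cy'])
    cv2.imwrite(f'pics/{n}0.png',c['frame']); np.save(n+'W.npy',c['W'])
E
```

```text
pics
{'time': 0.0, 'qpos': array([-1.40198717e+00,  2.87204468e-01,  1.57819386e+00, -2.53496910e-05,
        1.27860808e+00, -1.49989929e-01]), 'dq': array([-0.00074079,  0.00066055,  0.00132367,  0.00136657, -0.00035137,
       -0.00109285]), 'joint_efforts': array([-5.30910675e-04, -4.05985022e+01, -2.92623639e+01, -1.85881718e-04,
        5.94663681e-03, -9.82505064e-07]), 'eef_pos': array([ 0.21147814, -0.64031349,  0.22991219]), 'tcp_rot': array([ 9.87321468e-01,  1.58728894e-01, -2.34887945e-05, -1.20671305e-03]), 'contact_force': array([ 0.13063158, -1.02991644,  0.6916202 ]), 'wrist_torque': array([0.01196299, 0.00327222, 0.02420154]), 'finger_force': 0.0, 'opening': 1.0003051625683446}
top [0.41144738 0.24169133 0.89830037] [-0.69606956  0.71296136 -0.05457188  0.06477016] 46.91384513671872 282.9251395626203 208.91836712614995
scene [0.12883471 0.30582384 0.80868724] [-0.63615354  0.73182329 -0.18737223  0.15695538] 47.067082584030075 283.4607195442123 204.28387770544035
```

View pics/top0.png

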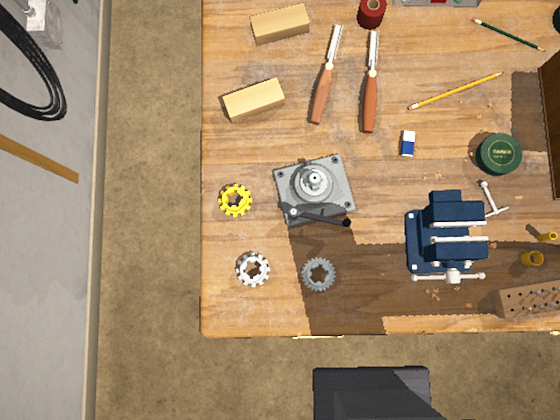

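View pics/scene0.png

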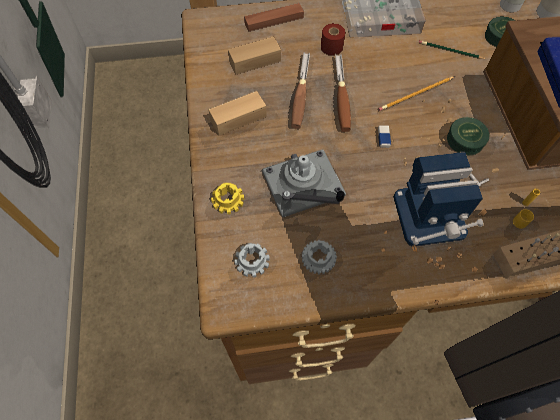

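Top view candidates are: yellow wheel at (236,201), which is the decoy; bright steel wheel at (253,269) with large notches; dark wheel at (319,274) with fine notches. The head is at (315,185) and its black knob at (347,223). I'll enlarge the three wheels and the head to confirm, and measure points.

```bash
python3 - <<'E'
from h import *
c=cam('top'); im=c['frame']; W=c['W']
cv2.imwrite('pics/crop1.png',cv2.resize(im[145:295,210:360],(600,600),interpolation=cv2.INTER_CUBIC))
for n,(u,v) in dict(coarse=(253,269),yellow=(236,201),fine=(319,274),spin=(315,178),knob=(347,223),pivot=(292,212)).items(): print(n,W[v,u].round(4),c['ray'](u,v,0.03).round(4))
# boss-top / flange pixels for wheels by depth
for n,(u0,u1,v0,v1) in dict(coarse=(228,278,245,294),fine=(296,343,250,298)).items():
    w=W[v0:v1,u0:u1].reshape(-1,3)
    for lo,hi in((.004,.015),(.022,.034)):
        m=(w[:,2]>lo)&(w[:,2]<hi); p=w[m]
        (x,y),r=cv2.minEnclosingCircle(p[:,:2].astype(np.float32)); print(n,lo,m.sum(),p[:,2].mean().round(4),(round(x,4),round(y,4),round(r,4)),p.mean(0).round(4))
w=W[145:235,265:365].reshape(-1,3)
for lo,hi in((.036,.044),(.055,.07),(.068,.082)):
    m=(w[:,2]>lo)&(w[:,2]<hi);p=w[m];print(lo,m.sum(),np.median(p,0).round(4))
print(np.histogram(w[:,2],bins=np.arange(-.005,.09,.005)))
E
```

```text
coarse [ 0.4539  0.3109 -0.0029] [0.4524 0.3084 0.03  ]
yellow [0.5817 0.341  0.0032] [0.5766 0.338  0.03  ]
fine [0.4417 0.1895 0.0023] [0.4408 0.1911 0.03  ]
spin [0.6053 0.1949 0.0749] [0.6159 0.1923 0.03  ]
knob [0.5247 0.1429 0.0756] [0.531  0.1374 0.03  ]
pivot [0.5493 0.2364 0.0566] [0.5536 0.2362 0.03  ]
coarse 0.004 320 0.0099 (0.4557, 0.3206, 0.0523) [0.4536 0.31   0.0099]
coarse 0.022 238 0.0282 (0.4533, 0.3112, 0.022) [0.4524 0.3118 0.0282]
fine 0.004 396 0.01 (0.4438, 0.191, 0.0535) [0.4419 0.1934 0.01  ]
fine 0.022 243 0.0283 (0.4428, 0.1927, 0.0221) [0.443  0.1917 0.0283]
0.036 353 [0.6027 0.201  0.0404]
0.055 91 [0.5956 0.1964 0.0602]
0.068 196 [0.6025 0.1934 0.0744]
(array([1684, 2955,  209, 1884,  463,  102,   79,  505,  207,  216,  200,
        174,   43,   32,   16,  114,   72,    0]), array([-0.005,  0.   ,  0.005,  0.01 ,  0.015,  0.02 ,  0.025,  0.03 ,
        0.035,  0.04 ,  0.045,  0.05 ,  0.055,  0.06 ,  0.065,  0.07 ,
        0.075,  0.08 ,  0.085]))
```

View pics/crop1.png

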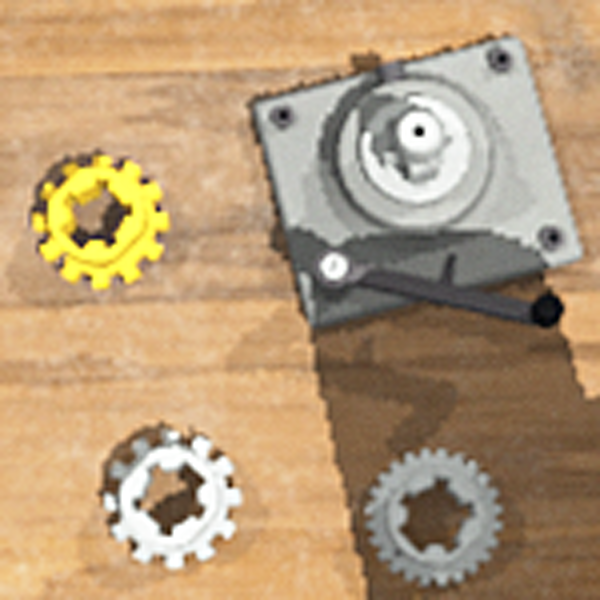

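The crop confirms it. The steel wheel at crop (172,500) has 12 large notches, so it's the coarse wheel, at about (0.453, 0.311). The dark one at (435,515) has 24 fine notches. The pivot is at crop (335,265) and the spindle at (418,130). I'll move in with the wrist camera.

```bash
python3 -m crank '[[[475,-359,-20],0,0],[[475,-359,-20],0,0],[[475,-359,-20],0,0],[[475,-359,-20],0,0],[[475,-359,-20],0,0],[[475,-359,-20],0,0],[[475,-359,-20],0,0],[[475,-359,-20],0,0],[[475,-359,-20],0,0],[[475,-359,-20],0,0]]'
cat >> h.py <<'E'
def go(t,yawdeg=None):
    "tool shift mm to world point t, and turn to make tool x point at world yaw"
    s=get_state(); M=R.from_quat(s['tcp_rot']).as_matrix()
    y=np.degrees(np.arctan2(M[1,0],M[0,0]))
    print('tool yaw',y.round(2),'shift',((np.array(t)-s['eef_pos'])@M*1000).round(1),'turn',None if yawdeg is None else -(yawdeg-y), 'pos',s['eef_pos'].round(4),'t',s['time'])
E
python3 -c "
from h import *
go([.45,.2,.25])"
```

```text
time: 1.15
eef_pos: [0.4964, -0.2279, 0.248]
tcp_rot: [0.987, 0.159, -0.0, 0.0]
contact_force: [-0.4, 0.0, -0.6]
opening: 1.0
finger_force: 0.0
tool yaw 18.26 shift [  90.  -420.9   -2. ] turn None pos [ 0.4964 -0.2279  0.248 ] t 1.15
```

```bash
python3 -m crank '[[[120,-490,0],0,0],[[120,-490,0],0,0],[[120,-490,0],0,0],[[120,-490,0],0,0],[[120,-490,0],0,0],[[120,-490,0],0,0],[[120,-490,0],0,0],[[120,-490,0],0,0],[[120,-490,0],0,0],[[120,-490,0],0,0]]'
python3 - <<'E'
from h import *
go([.453,.311,.25])
c=cam('wrist'); print(c['origin'],c['orientation'],c['vfov']); cv2.imwrite('pics/w1.png',c['frame'])
E
```

```text
time: 2.15
eef_pos: [0.4557, 0.2706, 0.248]
tcp_rot: [0.987, 0.159, 0.0, 0.0]
contact_force: [1.3, -0.1, 0.1]
opening: 1.001
finger_force: 0.0
tool yaw 18.28 shift [ 10.2 -39.2  -2. ] turn None pos [0.4557 0.2706 0.248 ] t 2.15
[0.53502003 0.29679534 0.38979626] [ 0.79913213 -0.57823892 -0.09603919  0.13343183] 60.67765283075352
```

View pics/w1.png

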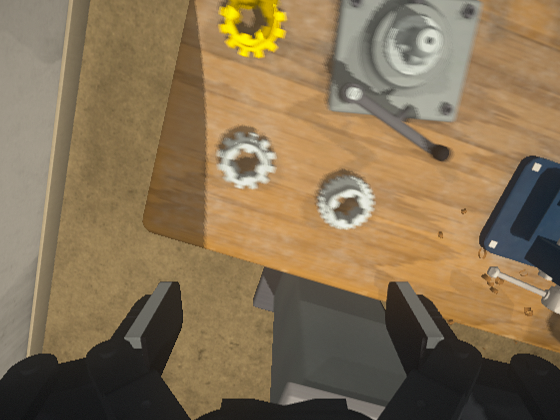

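Wrist view: coarse wheel at (245,160), fine wheel at (345,200), spindle top at (428,40), pivot at (354,93), knob at (440,152). I'll measure the head from depth now and the wheel's grooves from closer.

```bash
python3 -m crank '[[[-10,-40,50],0,0],[[-10,-40,80],0,0],[[-10,-40,80],0,0],[[-10,-40,80],0,0]]' && python3 - <<'E'
from h import *
def rect(p): 
    r=cv2.minAreaRect((p[:,:2]*1000).astype(np.float32)); return [np.round(q,1) for q in r]
def circ(p):
    A=np.c_[2*p[:,:2],np.ones(len(p))]; s=np.linalg.lstsq(A,(p[:,:2]**2).sum(1),rcond=None)[0]; return s[:2].round(4),np.sqrt(s[2]+s[:2]@s[:2]).round(4)
t=cam('top')['W'][140:240,262:360].reshape(-1,3)
near=np.hypot(t[:,0]-.604,t[:,1]-.195)
b=t[(t[:,2]>.008)&(t[:,2]<.018)&(near<.12)]; print('base',len(b),np.median(b[:,2]),rect(b))
for lo,hi,rm in((.037,.043,.04),(.059,.064,.03),(.0735,.08,.02)):
    m=(t[:,2]>lo)&(t[:,2]<hi)&(near<rm); p=t[m]; print(lo,len(p),rect(p),cv2.minEnclosingCircle((p[:,:2]*1000).astype(np.float32)))
k=t[(t[:,2]>.07)&(near>.05)]; print('knob',len(k),k.mean(0),k[:,2].max())
c=cam('wrist'); cv2.imwrite('pics/w2.png',c['frame']); W=c['W']
m=(W[...,2]>.025)&(W[...,2]<.032)&(np.hypot(W[...,0]-.453,W[...,1]-.311)<.03)
p=W[m]; print('coarse boss',m.sum(),rect(p),cv2.minEnclosingCircle((p[:,:2]*1000).astype(np.float32)))
v,u=np.nonzero(m); print(u.min(),u.max(),v.min(),v.max())
a,b_=int(u.mean()),int(v.mean()); a0,b0=max(a-75,0),max(b_-75,0); print(a0,b0)
cv2.imwrite('pics/c2.png',cv2.resize(c['frame'][b0:b0+150,a0:a0+150],(600,600),interpolation=cv2.INTER_CUBIC))
E
```

```text
time: 2.6
eef_pos: [0.4341, 0.3031, 0.1678]
tcp_rot: [0.987, 0.159, -0.001, 0.0]
contact_force: [1.0, 0.8, -0.0]
opening: 0.997
finger_force: 0.0
base 2387 0.012643079204551655 [array([599.3, 195.2]), array([112. , 131.9]), np.float64(13.2)]
0.037 316 [array([605.7, 195.6]), array([51.7, 47.3]), np.float64(49.8)] ((607.160888671875, 194.84152221679688), 26.40288543701172)
0.059 33 [array([605.4, 197.9]), array([28.5, 26.8]), np.float64(30.9)] ((606.346923828125, 195.9949188232422), 15.640377044677734)
0.0735 88 [array([606.6, 197.4]), array([19.3, 19.7]), np.float64(88.0)] ((606.1444702148438, 196.5617218017578), 10.815832138061523)
knob 364 [0.4702162  0.24343609 0.4533299 ] 0.898300367577724
coarse boss 1150 [array([452.5, 309.5]), array([40.2, 43.6]), np.float64(44.6)] ((452.41943359375, 309.358154296875), 22.127534866333008)
256 309 147 199
206 98
```

View pics/c2.png

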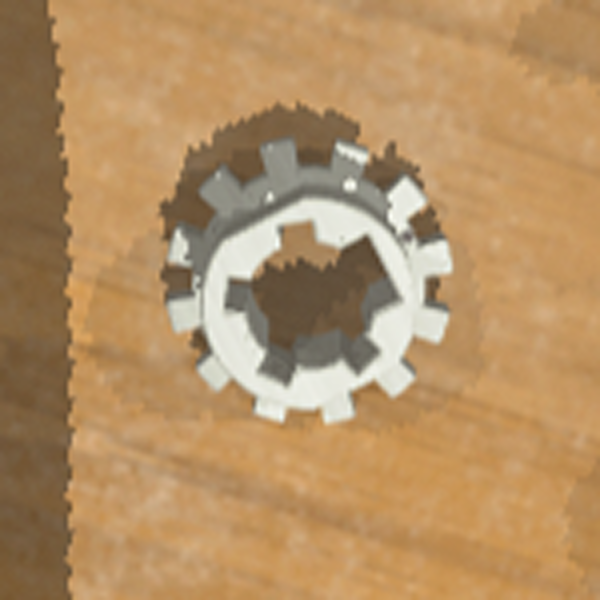

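The wide groove is at crop (385,270), to the upper right of the bore centre at about (313,300). The flats are at the upper left and lower right. Next I'll compute the angles.

```bash
python3 - <<'E'
from h import *
c=cam('wrist'); W=c['W']
g=c['ray'](206+385/4,98+268/4,.028); print('groove ang',g.round(4),np.degrees(np.arctan2(g[1]-.3094,g[0]-.4525)))
m=(W[...,2]>.025)&(W[...,2]<.032)&(np.hypot(W[...,0]-.4525,W[...,1]-.3095)<.03); p=W[m][:,:2]-[.4525,.3095]
# polar: missing boss pixels in 14-16.5 mm ring = grooves; ring extent vs angle for flats
V,U=np.mgrid[0:420,0:560]; f=c['frame']
ang=np.arange(0,360,4)
out=[]
n=[]
for a in ang:
    hit=0
    for r in (.0145,.0155,.0165):
        q=np.array([.4525+r*np.cos(np.radians(a)),.3095+r*np.sin(np.radians(a))]); d=np.hypot(*(W[m][:,:2]-q).T).min(); hit+=d<.0008
    n.append(hit)
print(''.join(f'{a}:{h} ' for a,h in zip(ang,n)))
for dg in np.arange(25,65,1.):
    d=np.array([np.cos(np.radians(dg)),np.sin(np.radians(dg))]); s=p@d; s=np.sort(s); out.append((round((s[-8:].mean()-s[:8].mean())*1000,2),dg,round((s[-8:].mean()+s[:8].mean())*500,2)))
print(sorted(out)[:7])
go([.4525,.3095,.1])
E
```

```text
groove ang [0.4652 0.297  0.028 ] -44.2112836356405
0:3 4:3 8:3 12:3 16:3 20:0 24:0 28:1 32:0 36:0 40:3 44:3 48:3 52:3 56:3 60:3 64:3 68:3 72:3 76:3 80:3 84:3 88:1 92:1 96:1 100:0 104:0 108:0 112:3 116:3 120:3 124:3 128:3 132:3 136:3 140:3 144:3 148:3 152:3 156:3 160:3 164:1 168:1 172:1 176:1 180:0 184:3 188:3 192:3 196:3 200:3 204:3 208:3 212:3 216:3 220:3 224:3 228:3 232:3 236:0 240:1 244:0 248:1 252:1 256:3 260:3 264:3 268:3 272:3 276:3 280:3 284:3 288:3 292:1 296:0 300:0 304:0 308:0 312:1 316:0 320:0 324:0 328:0 332:0 336:0 340:0 344:1 348:3 352:3 356:3 
[(np.float64(39.7), np.float64(45.0), np.float64(0.08)), (np.float64(39.71), np.float64(46.0), np.float64(0.09)), (np.float64(39.73), np.float64(44.0), np.float64(0.08)), (np.float64(39.78), np.float64(47.0), np.float64(0.11)), (np.float64(39.85), np.float64(43.0), np.float64(0.09)), (np.float64(39.88), np.float64(48.0), np.float64(0.12)), (np.float64(39.98), np.float64(42.0), np.float64(0.08))]
tool yaw 18.19 shift [16.7 -0.8 71.1] turn None pos [0.4365 0.3034 0.171 ] t 2.75
```

```bash
python3 -m crank '[[[17,-1,20],-8.5,0],[[17,-1,40],-17,0],[[17,-1,60],-25.5,0],[[17,-1,80],-34,0],[[17,-1,80],-42.5,0],[[17,-1,80],-51,0],[[17,-1,80],-59.5,0],[[17,-1,80],-68,0],[[17,-1,80],-76.5,0],[[17,-1,80],-85,0]]' 60; python3 -m crank '[[[0,0,0],-8.5,0],[[0,0,0],-17,0],[[0,0,0],-25.5,0],[[0,0,0],-32,0],[[0,0,0],-32,0],[[0,0,0],-32,0]]'; python3 -c "
from h import *
go([.4525,.3097,.010],135.2)
c=cam('wrist');cv2.imwrite('pics/w3.png',c['frame']);W=c['W']
m=(W[...,2]>.024)&(W[...,2]<.033)&(np.hypot(W[...,0]-.453,W[...,1]-.311)<.03);p=W[m]
print(m.sum(),cv2.minAreaRect((p[:,:2]*1000).astype(np.float32)) if m.sum()>5 else '')
"
```

```text
time: 3.75
eef_pos: [0.4525, 0.3097, 0.0907]
tcp_rot: [0.619, 0.785, 0.002, 0.001]
contact_force: [-0.1, 0.6, -0.8]
opening: 0.998
finger_force: 0.0
time: 4.35
eef_pos: [0.4517, 0.3097, 0.0898]
tcp_rot: [0.382, 0.924, 0.001, 0.001]
contact_force: [0.1, 0.5, 0.3]
opening: 0.998
finger_force: 0.0
tool yaw 135.06 shift [-0.5  0.3 79.8] turn -0.13526124918922733 pos [0.4517 0.3097 0.0898] t 4.35
2019 ((451.88726806640625, 309.38958740234375), (40.05460739135742, 44.07563781738281), 44.94036102294922)
```

View pics/w3.png

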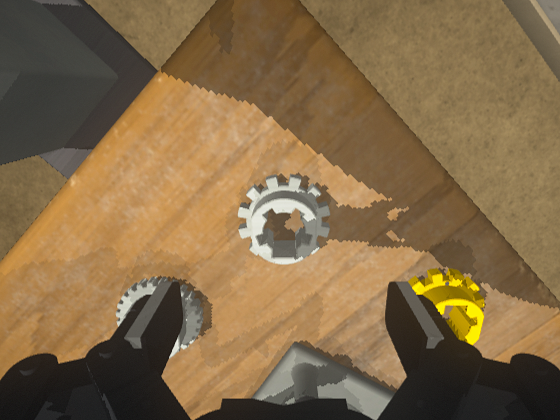

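Wrist view shows the coarse wheel at (287,228), square to the fingers. The fine wheel at (160,315) and yellow wheel at (450,305) are clear sideways. Descend and grip.

```bash
python3 -m crank '[[[0,0,40],0,0],[[0,0,70],0,0],[[0,0,80],0,0],[[0,0,80],0,0]]' 60; python3 -m crank '[[[0,0,0],0,150],[[0,0,0],0,255],[[0,0,0],0,255],[[0,0,0],0,255],[[0,0,0],0,255],[[0,0,0],0,255],[[0,0,0],0,255],[[0,0,0],0,255]]' 60
```

```text
time: 4.8
eef_pos: [0.4493, 0.3091, 0.0068]
tcp_rot: [0.381, 0.925, -0.001, -0.001]
contact_force: [0.1, 0.4, 1.0]
opening: 0.999
finger_force: 0.0
time: 5.6
eef_pos: [0.4518, 0.3104, 0.0099]
tcp_rot: [0.381, 0.925, 0.001, 0.001]
contact_force: [-1.3, 0.6, 5.4]
opening: 0.451
finger_force: 62.8
```

```bash
python3 -m crank '[[[0,0,-40],0,255],[[0,0,-80],0,255],[[0,0,-120],8,255],[[-10,-2,-140],16,255],[[-40,-6,-140],24,255],[[-70,-12,-140],32,255],[[-100,-17,-140],40,255],[[-130,-22,-140],48,255],[[-157,-25,-140],56,255],[[-157,-25,-140],64,255]]'; python3 -m crank '[[[0,0,0],8,255],[[0,0,0],16,255],[[0,0,0],24,255],[[0,0,0],32,255],[[0,0,0],40,255],[[0,0,0],48,255],[[0,0,0],56,255],[[0,0,0],58,255],[[0,0,0],58,255],[[0,0,0],58,255]]'
python3 -c "
from h import *
go([.606,.1965,.15],13.2)
c=cam('wrist');cv2.imwrite('pics/w4.png',c['frame']);np.save('w4.npy',c['W'])"
```

```text
time: 6.6
eef_pos: [0.545, 0.1786, 0.1468]
tcp_rot: [0.815, 0.579, -0.001, 0.0]
contact_force: [-0.4, -0.0, -2.7]
opening: 0.448
finger_force: 62.4
time: 7.6
eef_pos: [0.5433, 0.1813, 0.147]
tcp_rot: [0.993, 0.116, -0.001, 0.0]
contact_force: [0.5, -0.0, -3.5]
opening: 0.452
finger_force: 62.5
tool yaw 13.32 shift [64.5 -0.3 -3.1] turn 0.11733475678366467 pos [0.5433 0.1813 0.147 ] t 7.6
```

View pics/w4.png

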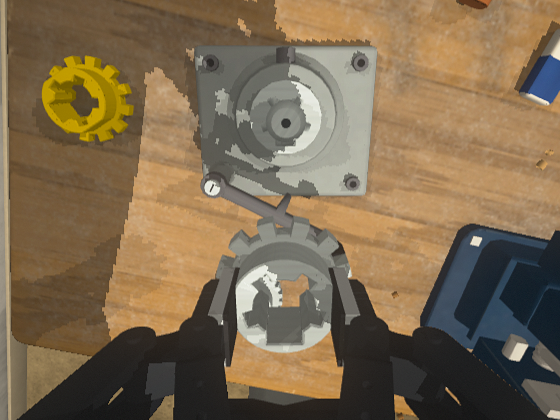

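Wheel is held at (288,310), with its wide groove facing the robot at (285,320). Spindle top is at (286,123) and the pivot screw at (211,187). I'll measure both from this one view.

```bash
python3 - <<'E'
from h import *
W=np.load('w4.npy'); c=cam('wrist'); f=c['frame']
rect=lambda p: [np.round(q,1) for q in cv2.minAreaRect((p[:,:2]*1000).astype(np.float32))]
enc=lambda p: cv2.minEnclosingCircle((p[:,:2]*1000).astype(np.float32))
r=np.hypot(W[...,0]-.606,W[...,1]-.1965); z=W[...,2]
b=(z>.009)&(z<.017)&(r<.11); n,l,st,_=cv2.connectedComponentsWithStats(b.astype(np.uint8)); i=1+st[1:,4].argmax(); print('base',np.median(z[l==i]),rect(W[l==i]))
print('holeray',c['ray'](286,123,.075).round(4), 'pivot ray',c['ray'](211,187,.05).round(4), W[187,211].round(4))
for lo,hi,rm in((.037,.0425,.03),(.06,.064,.02),(.0735,.08,.012)):
    p=W[(z>lo)&(z<hi)&(r<rm)]; print(lo,len(p),rect(p),enc(p),np.median(p[:,2]))
s=get_state()['eef_pos']; hh=z[300:305,240:340]
q=(np.hypot(W[...,0]-s[0],W[...,1]-s[1])<.035)&(z>.12)&(z<.18)
print('wheel z hist',np.histogram(z[q],bins=np.arange(.12,.181,.005)))
for lo,hi in ((.160,.172),(.140,.153)):
    p=W[q&(z>lo)&(z<hi)]; print(lo,len(p),rect(p),enc(p),np.median(p[:,2]))
E
```

```text
base 0.011142505451671725 [array([598.8, 193.3]), array([110.2, 130.9]), np.float64(12.9)]
holeray [0.6063 0.1946 0.075 ] pivot ray [0.5504 0.2342 0.05  ] [0.5512 0.2337 0.0532]
0.037 2495 [array([606.7, 194.9]), array([48., 48.]), np.float64(11.4)] ((606.2222290039062, 195.0114288330078), 24.404056549072266) 0.03904019065549946
0.06 97 [array([605.2, 195.2]), array([26. , 26.7]), np.float64(13.1)] ((606.0122680664062, 194.96829223632812), 14.62971019744873) 0.06103091644116046
0.0735 621 [array([606.2, 194.9]), array([17.7, 17.7]), np.float64(30.5)] ((606.324951171875, 194.95925903320312), 9.213619232177734) 0.0742273772808898
wheel z hist (array([   0,    0,    0,  627, 1089, 2540, 1063, 1444, 4984,  732,  705,
        730]), array([0.12 , 0.125, 0.13 , 0.135, 0.14 , 0.145, 0.15 , 0.155, 0.16 ,
       0.165, 0.17 , 0.175, 0.18 ]))
0.16 5992 [array([546. , 184.5]), array([53.6, 48.5]), np.float64(67.1)] ((549.7512817382812, 182.76739501953125), 33.01401138305664) 0.1639757434643293
0.14 4245 [array([551.2, 183.4]), array([49.6, 49. ]), np.float64(60.0)] ((547.921142578125, 182.471923828125), 30.453622817993164) 0.14601130039950186
```

```bash
python3 - <<'E'
from h import *
W=np.load('w4.npy'); s=get_state(); M=R.from_quat(s['tcp_rot']).as_matrix()
P=(W-s['eef_pos'])@M*1000
for h,z0 in(('boss',-18),('flange',0)):
  m=(abs(P[...,2]-z0)<3)&(abs(P[...,0])<45)
  for y in (-14,-10,-6,-2,2,6,10,14):
    k=m&(abs(P[...,1]-y)<1.5); x=P[...,0][k]
    if len(x): print(h,y,x.min().round(1),x.max().round(1),'mid',(x.min()+x.max()).round(1)/2,len(x),np.median(P[...,2][k]).round(1))
m=(abs(P[...,2]+18)<3)&(abs(P[...,0])<25); 
for x in (-12,-8,0,8,12):
    k=m&(abs(P[...,0]-x)<1.5)&(abs(P[...,1])<30); y=np.sort(P[...,1][k]); g=np.diff(y); print('x',x,y.min().round(1),y.max().round(1),[(y[i].round(1),y[i+1].round(1)) for i in np.nonzero(g>1.2)[0]])
go([.6063,.1950,.147],13.0)
E
```

```text
boss -14 -18.9 16.5 mid -1.2 426 -16.6
boss -10 -20.6 19.0 mid -0.8 299 -16.5
boss -6 -23.0 20.1 mid -1.45 202 -16.5
boss -2 -22.7 21.2 mid -0.75 251 -16.5
boss 2 -23.0 20.8 mid -1.1 247 -16.5
boss 6 -22.1 20.3 mid -0.9 178 -16.5
boss 10 -21.1 18.9 mid -1.1 304 -16.4
boss 14 -18.5 16.7 mid -0.85 428 -16.6
flange -14 -10.1 20.3 mid 5.1 110 1.1
flange -10 -11.7 28.4 mid 8.3 207 1.2
flange -6 -19.2 29.4 mid 5.1 229 1.3
flange -2 -19.2 24.0 mid 2.4 134 0.9
flange 2 -19.2 25.1 mid 3.0 142 1.0
flange 6 -19.0 29.3 mid 5.15 228 1.2
flange 10 -12.1 28.3 mid 8.1 187 1.2
flange 14 -9.8 20.3 mid 5.2 119 1.3
x -12 -19.5 19.3 [(np.float64(-7.4), np.float64(7.6))]
x -8 -19.5 19.3 [(np.float64(-9.8), np.float64(9.7))]
x 0 -19.4 19.4 [(np.float64(-12.7), np.float64(12.8))]
x 8 -29.9 30.0 [(np.float64(-27.3), np.float64(-19.4)), (np.float64(-10.6), np.float64(10.2)), (np.float64(19.4), np.float64(27.3))]
x 12 -25.9 25.7 [(np.float64(-8.9), np.float64(-5.7)), (np.float64(6.1), np.float64(9.2))]
tool yaw 13.3 shift [64.1  1.1  0.4] turn 0.3003295129901904 pos [0.5437 0.1814 0.1475] t 7.7
```

```bash
python3 -m crank '[[[40,1,0],0.3,255],[[65,1,0],0.3,255],[[65,1,30],0.3,255],[[65,1,55],0.3,255],[[65,1,55],0.3,255],[[65,1,55],0.3,255],[[65,1,55],0.3,255]]'; python3 -c "
from h import *
go([.6053,.1948,.071],13.0)"; python3 -m crank '[[[0,0,5],0,255],[[0,0,8],0,255],[[0,0,11],0,255],[[0,0,14],0,255],[[0,0,14],0,255]]'; python3 -c "
from h import *
s=get_state();print(s['wrist_torque']);go([.6053,.1948,.071],13.0)"
```

```text
time: 8.4
eef_pos: [0.6089, 0.1956, 0.0951]
tcp_rot: [0.994, 0.113, 0.002, -0.0]
contact_force: [-0.5, 1.1, -3.3]
opening: 0.451
finger_force: 62.4
tool yaw 12.98 shift [-3.7 -0.  24.1] turn -0.023003420873440206 pos [0.6089 0.1956 0.0951] t 8.4
time: 8.9
eef_pos: [0.6072, 0.1953, 0.0784]
tcp_rot: [0.994, 0.113, -0.001, 0.0]
contact_force: [-1.3, 0.1, -4.2]
opening: 0.451
finger_force: 62.4
[ 0.04099835  0.02337003 -0.01062791]
tool yaw 12.96 shift [-1.9  0.   7.4] turn -0.03623488495619931 pos [0.6072 0.1953 0.0784] t 8.9
```

```bash
python3 -m crank '[[[0,0,3],0,255],[[0,0,6],0,255],[[0,0,8],0,255],[[0,0,10],0,255],[[0,0,10],0,255]]'; python3 -c "
from h import *
s=get_state();print(s['wrist_torque']);go([.6073,.1952,.050],13.0)"
```

```text
time: 9.4
eef_pos: [0.6074, 0.1953, 0.0686]
tcp_rot: [0.994, 0.113, -0.0, 0.0]
contact_force: [-0.7, -0.6, -3.5]
opening: 0.447
finger_force: 62.4
[0.0180391  0.00733723 0.03537441]
tool yaw 12.96 shift [-0.1  0.1 18.6] turn -0.035281693547721815 pos [0.6074 0.1953 0.0686] t 9.4
```

Wheel bottom is now below the spline tops with no contact force. Continue.

```bash
python3 -m crank '[[[0,0,3],0,255],[[0,0,6],0,255],[[0,0,9],0,255],[[0,0,12],0,255],[[0,0,15],0,255],[[0,0,17],0,255],[[0,0,17],0,255]]'; python3 -c "
from h import *
s=get_state();print(s['wrist_torque']);go([.6073,.1952,.050],13.0)"
```

```text
time: 10.1
eef_pos: [0.6074, 0.1953, 0.0516]
tcp_rot: [0.994, 0.113, -0.0, 0.0]
contact_force: [0.1, 0.7, -3.0]
opening: 0.451
finger_force: 62.4
[0.07208981 0.02093078 0.00599936]
tool yaw 12.96 shift [-0.1  0.1  1.6] turn -0.0355504792068988 pos [0.6074 0.1953 0.0516] t 10.1
```

```bash
python3 -m crank '[[[0,0,1],0,255],[[0,0,1.8],0,255],[[0,0,1.8],0,255]]';python3 -m crank '[[[0,0,0],0,120],[[0,0,0],0,60],[[0,0,0],0,0],[[0,0,0],0,0],[[0,0,0],0,0],[[0,0,-5],0,0],[[0,0,-40],0,0],[[0,0,-80],0,0],[[-30,0,-100],0,0],[[-60,0,-100],0,0]]'; python3 -m crank '[[[0,0,0],0,0],[[0,0,0],0,0]]'
python3 -c "
from h import *
c=cam('wrist');cv2.imwrite('pics/w5.png',c['frame']);W=c['W'];z=W[...,2]
go([.55,.18,.15],13)
r=np.hypot(W[...,0]-.6063,W[...,1]-.195)
print(np.histogram(z[r<.034],bins=np.arange(.03,.08,.002)))
p=W[(r<.03)&(z>.064)&(z<.0705)&(r>.0135)];print(len(p),np.median(p,0),cv2.minAreaRect((p[:,:2]*1000).astype(np.float32)))
k=W[(r>.06)&(r<.2)&(z>.066)&(z<.08)];print('knob',len(k),cv2.minAreaRect((k[:,:2]*1000).astype(np.float32)))
"
```

```text
time: 10.4
eef_pos: [0.6077, 0.1954, 0.0503]
tcp_rot: [0.994, 0.113, -0.0, 0.0]
contact_force: [0.9, -0.4, -4.0]
opening: 0.451
finger_force: 62.4
time: 11.4
eef_pos: [0.5519, 0.1822, 0.1558]
tcp_rot: [0.994, 0.113, 0.005, -0.0]
contact_force: [0.9, -0.3, 0.4]
opening: 0.997
finger_force: 0.0
time: 11.6
eef_pos: [0.5491, 0.182, 0.1507]
tcp_rot: [0.994, 0.113, 0.0, -0.0]
contact_force: [-0.4, -0.1, 1.5]
opening: 0.997
finger_force: 0.0
tool yaw 12.97 shift [-0.1  2.   0.7] turn -0.03405115154787808 pos [0.5497 0.182  0.1507] t 11.65
(array([ 825,  781,    2,    9,   53,   31,   23,   31,  154, 1500,  185,
         33,   57,  118,  116,  110,   50,  203, 1728,  328,  190,  456,
        359,    3]), array([0.03 , 0.032, 0.034, 0.036, 0.038, 0.04 , 0.042, 0.044, 0.046,
       0.048, 0.05 , 0.052, 0.054, 0.056, 0.058, 0.06 , 0.062, 0.064,
       0.066, 0.068, 0.07 , 0.072, 0.074, 0.076, 0.078]))
1991 [0.61032402 0.1964041  0.0669736 ] ((606.7466430664062, 195.22769165039062), (43.23454284667969, 39.9422607421875), 11.909143447875977)
knob 730 ((532.5079956054688, 75.51773071289062), (18.432004928588867, 146.52430725097656), 6.181694984436035)
```

View pics/w5.png

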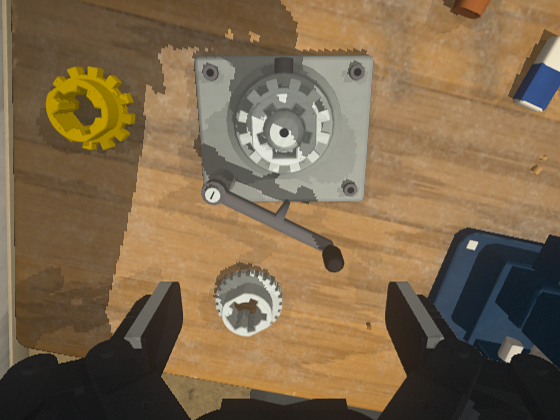

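The wheel is seated: boss top reads 0.067, spindle top reads 0.074, and the 7 mm difference is what's expected when fully home. It is centred to within 0.5 mm. The knob top is near (335,262). I'll locate it precisely.

```bash
python3 - <<'E'
from h import *
c=cam('wrist');W=c['W'];z=W[...,2]
r=np.hypot(W[...,0]-.525,W[...,1]-.1428)
k=W[(r<.03)&(z>.070)&(z<.08)];print('knob',len(k),np.median(k,0).round(4),cv2.minEnclosingCircle((k[:,:2]*1000).astype(np.float32)))
kn=np.median(k,0); pv=np.array([.5512,.2336]); d=kn[:2]-pv
print('len',np.hypot(*d),'pawl',np.radians(-90+13)-np.arctan2(d[1],d[0]))
H=R.from_euler('z',13,degrees=True).as_matrix()[:2,:2]
print('knob in head axes rel pivot mm',(d@H*1000).round(1))
for t in (.45,.4,.3,.2,.1,0): print(t,(pv+H@(95e-3*np.array([-np.sin(t),-np.cos(t)]))).round(4))
s=np.array([*(kn[:2]-H@np.array([.045,0.])),.12]); print(s); go(s,13)
E
```

```text
knob 293 [0.529  0.1424 0.0735] ((528.0079956054688, 141.75067138671875), 6.809145927429199)
len 0.09388539480899229 pawl 0.46548987439268963
knob in head axes rel pivot mm [-42.1 -83.9]
0.45 [0.5302 0.141 ]
0.4 [0.5348 0.14  ]
0.3 [0.5443 0.1389]
0.2 [0.5538 0.1386]
0.1 [0.5632 0.1394]
0 [0.5726 0.141 ]
[0.4851645  0.13225153 0.12      ]
tool yaw 12.96 shift [-74.3  33.9  30.5] turn -0.04264982358085234 pos [0.55   0.182  0.1505] t 11.7
```

```bash
python3 -m crank '[[[-40,17,0],0,255],[[-74,34,0],0,255],[[-74,34,40],0,255],[[-74,34,75],0,255],[[-74,34,92],0,255],[[-74,34,92],0,255],[[-74,34,92],0,255],[[-74,34,92],0,255]]' 40; python3 -c "
from h import *
go([.53,.141,.058],13);c=cam('wrist');cv2.imwrite('pics/w6.png',c['frame'])"
```

```text
time: 12.5
eef_pos: [0.4864, 0.1323, 0.0598]
tcp_rot: [0.994, 0.113, 0.001, 0.0]
contact_force: [-1.3, 0.4, 0.2]
opening: -0.005
finger_force: 0.0
tool yaw 12.97 shift [44.4  1.3  1.9] turn -0.02954818627872946 pos [0.4864 0.1323 0.0598] t 12.5
```

View pics/w6.png

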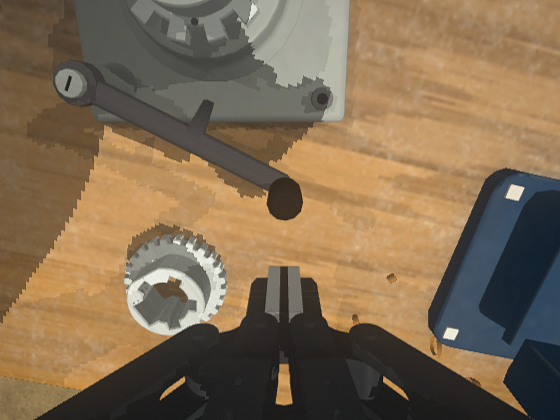

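The closed fingers at (284,285) are in line behind the knob at (285,198). Push along tool +x, drifting +y with the arc.

```bash
python3 -m crank '[[[15,0,1],0,255],[[25,1,1],0,255],[[32,3,1],0,255],[[39,6,1],0,255],[[45,8,1],0,255],[[51,9,1],0,255],[[56,10,1],0,255],[[60,10,1],0,255],[[60,10,1],0,255]]'; cat > k.py <<'E'
from h import *
c=cam('top');W=c['W'];z=W[...,2]; cv2.imwrite('pics/t_last.png',c['frame'])
c=cam('wrist');W=c['W'];z=W[...,2]; cv2.imwrite('pics/w_last.png',c['frame'])
pv=np.array([.5512,.2336]);H=R.from_euler('z',13,degrees=True).as_matrix()[:2,:2]
# lever centreline: points z .035-.052 within 25..80 mm of pivot
L=(W[...,:2]-pv)@H; m=(z>.035)&(z<.0525)&(L[...,1]<-.02)&(L[...,1]>-.085)&(L[...,0]<.008)&(L[...,0]>-.08)
g=[]
for y in (-.025,-.03,-.065,-.07,-.075,-.08):
    q=L[...,0][m&(abs(L[...,1]-y)<.0015)]
    if len(q)>3: g.append((y,q.min().round(4),q.max().round(4)))
print(g)
k=W[(z>.071)&(z<.08)&(np.hypot(L[...,0],L[...,1]+.095)<.06)]
if len(k): print('knob',len(k),((np.median(k,0)[:2]-pv)@H*1000).round(1))
s=get_state(); print(s['contact_force']); go([.6,.2,.058],13)
E
python3 k.py
```

```text
time: 13.45
eef_pos: [0.546, 0.136, 0.0573]
tcp_rot: [0.994, 0.113, 0.0, -0.0]
contact_force: [0.7, 0.6, 0.9]
opening: 0.002
finger_force: 0.0
[(-0.025, np.float64(-0.0067), np.float64(0.0031)), (-0.03, np.float64(-0.0072), np.float64(0.0026)), (-0.065, np.float64(-0.0102), np.float64(-0.0004)), (-0.07, np.float64(-0.0115), np.float64(-0.0009)), (-0.075, np.float64(-0.0112), np.float64(-0.0015)), (-0.08, np.float64(-0.0117), np.float64(-0.002))]
knob 2417 [ -6.6 -91.3]
[ 0.19847389 -0.70544321  0.11656671]
tool yaw 12.97 shift [ 67.4 -50.1  -0.7] turn -0.0331801620600789 pos [0.5455 0.136  0.0573] t 13.55
```

```bash
python3 -m crank '[[[3,0,0],0,255],[[5,0,0],0,255],[[7,0,0],0,255],[[8,0,0],0,255],[[8,0,0],0,255]]'; python3 k.py
```

```text
time: 14.05
eef_pos: [0.5534, 0.1377, 0.0573]
tcp_rot: [0.994, 0.113, 0.0, -0.0]
contact_force: [-0.1, -0.9, -0.4]
opening: 0.001
finger_force: 0.1
[(-0.025, np.float64(-0.005), np.float64(0.0049)), (-0.03, np.float64(-0.0048), np.float64(0.0048)), (-0.065, np.float64(-0.0056), np.float64(0.0046)), (-0.07, np.float64(-0.0055), np.float64(0.0042)), (-0.075, np.float64(-0.0057), np.float64(0.0042)), (-0.08, np.float64(-0.0056), np.float64(0.0044))]
knob 2320 [  0.3 -91.8]
[-0.26769722 -0.1522878   0.2830569 ]
tool yaw 12.96 shift [ 59.3 -50.2  -0.6] turn -0.039419009423678375 pos [0.5534 0.1378 0.0574] t 14.15
```

Pawl is at about 0.01 rad. A small extra push until the force rises, then back off and check.

```bash
python3 -m crank '[[[1,0,0],0,255],[[2,0,0],0,255],[[2,0,0],0,255]]'; python3 -m crank '[[[-10,0,0],0,255],[[-35,0,0],0,255],[[-35,0,-30],0,255],[[-35,0,-80],0,255],[[-35,0,-100],0,255],[[-35,0,-100],0,255],[[-35,0,-100],0,255]]'; python3 k.py; python3 - <<'E'
from h import *
c=cam('wrist');W=c['W'];z=W[...,2];r=np.hypot(W[...,0]-.6063,W[...,1]-.195)
p=W[(r<.03)&(z>.064)&(z<.0705)&(r>.0135)];print(np.median(p[:,2]),cv2.minAreaRect((p[:,:2]*1000).astype(np.float32)))
E
```

```text
time: 14.45
eef_pos: [0.555, 0.138, 0.0573]
tcp_rot: [0.994, 0.113, -0.0, 0.0]
contact_force: [-2.2, -1.3, 1.1]
opening: 0.002
finger_force: 0.8
time: 15.15
eef_pos: [0.5206, 0.1303, 0.1572]
tcp_rot: [0.994, 0.113, 0.0, -0.0]
contact_force: [-0.7, -0.3, -0.3]
opening: 0.002
finger_force: 0.0
[(-0.025, np.float64(-0.0043), np.float64(0.0051)), (-0.03, np.float64(-0.0043), np.float64(0.005)), (-0.065, np.float64(-0.0045), np.float64(0.005)), (-0.07, np.float64(-0.0045), np.float64(0.0051)), (-0.075, np.float64(-0.0045), np.float64(0.0051)), (-0.08, np.float64(-0.0044), np.float64(0.0051))]
knob 648 [  6.1 -91.4]
[ 0.67538668  0.48616938 -0.27085952]
tool yaw 12.96 shift [ 94.3 -49.9  97. ] turn -0.03672622801258285 pos [0.5196 0.1302 0.1553] t 15.25
0.06693679874487547 ((606.9801025390625, 195.0835723876953), (43.35327911376953, 40.32506561279297), 13.350099563598633)
```

View pics/w_last.png

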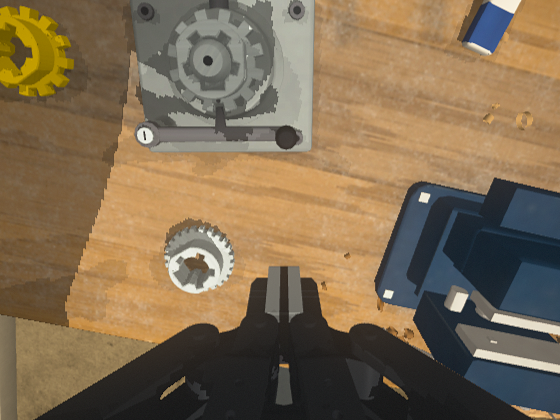

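The lever, from the pivot (145,134) to the knob (286,136), is parallel to the head's edge at an angle of about 0. The nose at (220,115) is in the notch, the wheel is home, and the gripper is clear.

```bash
python3 -c "
from plant import ctrl
print(ctrl.sign_off())"
```

```text
the job is handed in; nothing more can be done
None
```

I handed the job in at about 15 s. By camera, the coarse wheel is fully home with its wide groove on the wide spline, the pawl is in its notch at about 0 rad, the fine wheel was not touched, and the arm is clear; sign-off returned no verdict.

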